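# Hold the carafe plate's timer dial in its third notch

## Task

One of the warmer's two plates has the glass coffee carafe on it, the other the steel milk jug. Press down the lever of the spring-return dial that belongs to the carafe's plate, past its first two clicks fully into the third notch without forcing it hard against its stop, and finish while still holding it there with the fingers, because it springs back when let go. Leave the other dial and everything standing about undisturbed.

Things in the scene. Friction and masses are not known exactly. Their poses are not given: they have to be found in the camera images.
- warmer: fixed steel twin coffee warmer, 275 mm deep, 440 wide. Origin on the counter under the middle of the dials' common axis; x points from the dials to the plates (away from the robot), y left, z up. Body from 20 mm before to 255 mm behind the axis. Aluminium control bank, to 45 mm behind the axis, 110 mm high; deck behind it 65 mm. Disc tops 132 mm up.
- plate_left (a point): centre of the top of the left hot plate (dark disc, 156 mm across, 71 mm above the counter); left is the warmer's +y side, seen from the robot. Straight across from the left dial, 155 mm beyond its axis.
- plate_right (a point): centre of the top of the right hot plate (dark disc, 156 mm across, 71 mm above the counter); right is the warmer's -y side, seen from the robot. Straight across from the right dial, 155 mm beyond its axis.
- dial_left_pad (a point): centre of the upper face of the left lever's pad (black, 32 mm along the lever, 36 wide, 10 thick), moving with it. It juts over the open counter, towards the robot, from a 64 mm disc on a level axis 100 mm up. At rest (sloping up 0.5 rad) the point is 142 mm up and 66 mm out from the axis; at the notches 120, 97, 74 mm up and 75, 78, 74 mm out; at 1.0 rad 67 mm up.
- dial_right_pad (a point): the same point on the right dial's lever: same sizes and heights as dial_left_pad.
- dial_left (a joint): the left plate's spring-return dial. 0 = rest, lever up; grows as it is pressed down. Soft notches at 0.30, 0.60, 0.90 rad; the third is the last. Nothing latches: let go, it springs back to 0. At the pad it resists with 2 to 10 N, rising sharply, then falling, at the click before each notch, about 8 N at the third; at 1.0 is a hard stop.
- dial_right (a joint): the same kind of dial, for the right plate: same values, notches and forces as dial_left.
- carafe_mid (a point): middle of the round glass coffee carafe (146 mm across, 140 mm tall, black collar and lid, black handle reaching 120 mm from its axis), 70 mm above its base. Stands on one of the plates.
- jug_mid (a point): middle of the steel milk jug (90 mm across, 110 mm tall, open, with a handle), 55 mm above its base. Stands on the other plate.
- mug_mid (a point): middle of a white mug (82 mm across, 95 mm tall) standing on the counter to the left; bystander.
- sugar_mid (a point): middle of a glass sugar jar with a steel cap (76 mm across, 130 mm tall) on the counter to the right; bystander.
There are look-alikes about, which are no part of the job. Leave any blue or purple look-alike of the part that bears carafe_mid alone.

How it is judged (in metres and radians):
At the end, for the whole second after the job is handed in: The dial of the carafe's plate is at 0.80 rad or more (third notch 0.90) with the fingers pressing on it with over 1 N, through the last second; the other dial is under 0.15 rad; the carafe is still within 50 mm of its plate's centre (((horizontal distance between carafe_mid and plate_left below 0.05 m and value of joint dial_left above 0.8 rad and contact force between the fingers and dial_left above 1 N and value of joint dial_right below 0.15 rad) or (horizontal distance between carafe_mid and plate_right below 0.05 m and value of joint dial_right above 0.8 rad and contact force between the fingers and dial_right above 1 N and value of joint dial_left below 0.15 rad))); the arm keeps its last pose, push and grip.
It fails at once if the dial of the jug's plate is pressed (over 0.2 rad) ((horizontal distance between carafe_mid and plate_left below 0.05 m and value of joint dial_right above 0.2 rad) or (horizontal distance between carafe_mid and plate_right below 0.05 m and value of joint dial_left above 0.2 rad)).
It fails at once if a dial is forced (over 60 N on it) (contact force between the fingers and dial_left above 60 N or contact force between the fingers and dial_right above 60 N).
It fails at once if the carafe, jug, mug or sugar jar is shifted by over 20 mm or tipped by over 0.2 rad (distance of any of carafe_mid, jug_mid, mug_mid, sugar_mid from where it was at the start of the episode above 0.02 m or angle between any of carafe_mid, jug_mid, mug_mid, sugar_mid's own z axis and vertical above 0.2 rad).
It also fails if it takes over 35 s, if anything falls off the work surface, if the arm or the gripper's body presses on something with over 40 N, if the wrist force passes 120 N, or if a joint passes its speed limit or range.

## Robot

A 7-joint arm with a two-finger parallel gripper is mounted at the origin on the work surface. World frame = base frame: x ahead of the robot, y to its left, z up, the work surface at z = 0. Lengths are in m, angles in degrees, forces in N, time in s.
With the tool pointing down it reaches from about 0.35 to 0.9 m from the base axis. Payload 7.2 kg.
Tool frame: the origin (TCP) lies between the finger pads; the fingertips stand 25 mm ahead of it and the grasp point (between the pads) lies 6 mm ahead of it; z points along the fingers, y is the line along which they close (so a half turn about z gives the same grasp; the last joint's range is limited). The gripper opens to 85 mm and grips with 20 to 120 N. Pads are 22 mm wide; open, the fingers measure 114 mm over their backs; the gripper's body (76 mm by 85 mm) begins 54 mm behind the grasp point. The pads swing forward as they close: fully open they stand 13 mm farther back than shut.
Start: joints at [-78.106, 23.554, -0.728, 91.456, 0.321, 64.991, -4.71], TCP at [0.17, 0.601, 0.228] pointing down, gripper open.
Joint ranges: [-169.25, 169.25], [-16.82, 113.86], [-84.01, 82.57], [7.8, 145.47], [-59.2, 239.2], [7.22, 106.19], [-163.78, 163.78]. Speed limits (degrees/s): [136.94, 136.94, 172.46, 172.46, 180, 180, 180].

## Interface

Orientations are given as a 3x3 rotation matrix whose columns are the frame's x, y, z axes.
In Python, from cell import manip, cams gives the robot as it stands. The module is installed in compiled form; this text tells all that it offers.
- The arm moves only by the tool apply_moves, never from a script. Its argument "commands" is text: rows parted by semicolons, each of 7 numbers parted by spaces: the finger opening in mm, from 0 to 85.4, then the shift along the tool's x, y, z in mm, then the turn, a rotation vector about the tool's x, y, z in rad. In form: claw tx ty tz rx ry rz; .... A call has 1 to 10 rows; each row shifts and turns the commanded pose from where the row before left it, along the tool's axes as they then stand; what a row does not reach is not made up. A row lasts 1/10 s, in which the tool goes at most 50 mm and 8.59 degrees, less where a joint would pass 70% of its speed; a pose out of reach is approached as far as the arm can. A call is refused whole if a number of a shift passes 50 or a number of a turn 0.15, either way. A call with a gripper value outside its range is refused whole. The fingers move at their own pace and stop on an object; "squeeze" is the grip in N (left out, the last holds). Time passes only in rows, so rows that do not move let the fingers close. It gives the time, the measured TCP pose, the force, the opening and the grip force at its end, in the units of the state.
- manip.read_state(): the state, without advancing time (a new reading comes with each control period).
- cams.snapshot(name): name is "scene" or "top"; returns (picture, depth): 480x640x3 uint8, red, green, blue; 480x640 float32, m along the optical axis (not along the pixel's ray), 0 where there is no reading.
- cams.camera_model(name): a dict with "fx", "fy", "cx", "cy" (pixels), "extrinsics" (4x4, takes a point from camera to world coordinates). Camera axes: x right, y down, z forward; pixel columns grow to the right and rows downward; lengths in m; the calibration is good to about 2 mm. A picture is of the moment at which its call begins. camera_model takes no time and is no camera call.
- manip.sign_off(): hands the job in; it is judged then, once.
The state is a dict: "clock": time; "joint_positions": joint angles; "joint_velocities": joint speeds; "joint_efforts": joint torques, N m; "ee_pos": TCP position; "tool_rot": TCP orientation; "force": force on the tool from outside, world axes, zero at the start; "torque": the same for the moment, N m; "opening": finger opening in m; "grasp_force": force on a finger pad.
Only numpy, scipy, OpenCV 4.12 (cv2) and the standard library are available. Lean on these libraries where they do the work, as an engineer would, in place of code of your own. Each camera call takes 0.05 s, during which the arm holds its last target. There are 200 camera calls.

## Working session

There is one attempt and no reset: what is moved stays moved. The work goes in short steps, Python scripts to look and compute and a tool call to move; the robot and the scene stay as the last step left them, time stands still between calls to the robot, and variables do not carry over. Pictures are saved under pics/ and viewed, at most 10 in all, crops included, and the job is handed in when it is done.

Besides the shell and the picture viewer there is one more tool, called after "Request:" by a JSON object that holds its "method" and its "body", one argument or row to a line. apply_moves: Moves the arm, as the interface text tells. Its arguments: {"type":"object","properties":{"commands":{"type":"string"},"squeeze":{"type":"number"}},"required":["commands"]}

```bash
mkdir -p pics
cat > h.py <<'E'
import numpy as np, cv2
from cell import manip, cams
def snap(n):
    p,d=cams.snapshot(n); m=cams.camera_model(n); return p,d,m
def pts(d,m):
    v,u=np.indices(d.shape); X=np.stack([(u-m['cx'])/m['fx']*d,(v-m['cy'])/m['fy']*d,d,np.ones_like(d)],-1)
    return (X@np.array(m['extrinsics']).T)[...,:3]
E
python3 - <<'E'
from h import *
ims=[]
for n in('scene','top'):
    p,d,m=snap(n); np.savez(n+'.npz',p=p,d=d,P=pts(d,m)); cv2.imwrite(f'pics/{n}0.png',p[...,::-1]); print(n,np.round(m['extrinsics'],3).tolist(),m['fx'])
s=manip.read_state(); print(s['ee_pos'],np.round(s['tool_rot'],3),s['clock'])
E
```

```text
scene [[-0.811, 0.42, -0.407, 1.244], [0.585, 0.568, -0.579, 0.967], [-0.012, -0.708, -0.706, 1.299], [0.0, 0.0, 0.0, 1.0]] 611.2559451053689
top [[0.015, -0.981, 0.194, 0.311], [-1.0, -0.012, 0.014, -0.008], [-0.011, -0.194, -0.981, 1.39], [0.0, 0.0, 0.0, 1.0]] 441.7935489467954
[0.17012215 0.60092856 0.22742073] [[-0.962  0.272 -0.   ]
 [ 0.272  0.962 -0.001]
 [-0.    -0.001 -1.   ]] 0.1
```

View pics/scene0.png

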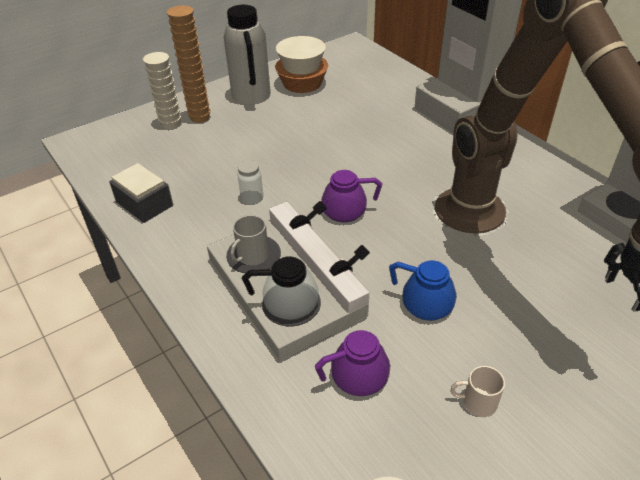

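View pics/top0.png

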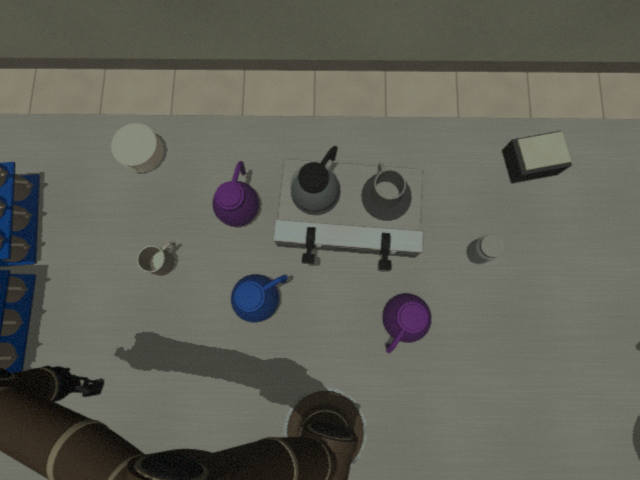

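The scene view shows the glass carafe at (290,290), the jug at (250,240), and the levers at (350,260) and (308,215). In the top view the carafe is at (315,188), the jug at (388,192), the left lever pad at (308,258) and the right lever pad at (385,265).

Candidates:
- **Pads:** left at top (308,258), right at top (385,265).
- **Carafes:** glass at (315,188), purple at (236,203) and (407,318), blue at (255,298).

I choose the clear glass carafe, which stands on the left plate, so I press the left pad at (308,258). Next I check this in a crop and measure.

Run:
```python
from h import *
z=np.load('top.npz');p,P=z['p'],z['P']
s=np.load('scene.npz');ps,Ps=s['p'],s['P']
c=cv2.resize(p[140:340,205:445],None,fx=3,fy=3,interpolation=cv2.INTER_CUBIC);cv2.imwrite('pics/crop.png',c[...,::-1])
def comps(p,P,roi,tag):
    m=(p.max(-1)<60)&(P[...,2]>.09)&(P[...,2]<.17)
    k=np.zeros_like(m);k[roi]=1;m&=k
    n,l,st,_=cv2.connectedComponentsWithStats(m.astype('u1'))
    for i in range(1,n):
        if st[i,4]>25:
            q=P[l==i];print(tag,st[i],'min',q.min(0).round(3),'max',q.max(0).round(3)); o=q[q[:,0]<q[:,0].min()+.032];print('  pad',np.median(o,0).round(3),len(o))
comps(p,P,np.s_[220:280,290:400],'top')
comps(ps,Ps,np.s_[195:285,285:380],'scene')
# bank top: yaw from points of height .11
for t,pp,PP in(('top',p,P),('scene',ps,Ps)):
    m=(abs(PP[...,2]-.11)<.006)&(pp.min(-1)>120)&(abs(PP[...,1])<.3)&(PP[...,0]>.3)&(PP[...,0]<.75)
    n,l,st,_=cv2.connectedComponentsWithStats(m.astype('u1')); i=1+np.argmax(st[1:,4]); q=PP[l==i][:,:2].astype('f4')
    r=cv2.minAreaRect(q*1000);print(t,st[i],r,cv2.boxPoints(r).round(0).tolist())
# blue carafe etc. around
hsv=cv2.cvtColor(p,cv2.COLOR_RGB2HSV)
m=(hsv[...,1]>120)&(P[...,2]>.02)&(hsv[...,0]>100)
n,l,st,_=cv2.connectedComponentsWithStats(m.astype('u1'))
for i in range(1,n):
    if st[i,4]>200:
        q=P[l==i];print('col',st[i],q.min(0).round(3),q.max(0).round(3))
```

```text
top [302 227  13  37 322] min [0.476 0.037 0.099] max [0.588 0.071 0.153]
  pad [0.491 0.054 0.144] 125
top [379 233  12  37 325] min [ 0.462 -0.18   0.096] max [ 0.573 -0.147  0.154]
  pad [ 0.476 -0.164  0.144] 123
scene [290 202  37  26 301] min [ 0.464 -0.183  0.108] max [ 0.575 -0.138  0.153]
  pad [ 0.48  -0.159  0.142] 108
scene [330 246  39  29 346] min [0.483 0.039 0.106] max [0.591 0.074 0.154]
  pad [0.498 0.058 0.141] 125
top [ 274  220  149   32 2455] ((564.3554077148438, -60.36419677734375), (435.3447570800781, 62.10307312011719), 86.0845718383789) [[519.0, -275.0], [580.0, -280.0], [610.0, 155.0], [548.0, 159.0]]
scene [ 269  202  100  101 2180] ((564.902099609375, -58.00221252441406), (447.47998046875, 71.0200424194336), 86.08548736572266) [[514.0, -279.0], [585.0, -284.0], [616.0, 163.0], [545.0, 168.0]]
col [   0  162   15   98 1019] [ 0.311 -0.008  0.118] [0.776 0.996 1.39 ]
col [ 214  162   40   63 1043] [ 0.311 -0.008  0.049] [0.786 0.349 1.39 ]
col [  0 270  11  64 353] [ 0.269 -0.008  0.116] [0.447 0.946 1.39 ]
col [ 232  275   55   47 1767] [ 0.311 -0.008  0.047] [0.45  0.281 1.39 ]
col [ 385  298   45   54 1239] [ 0.236 -0.294  0.058] [ 0.385 -0.008  1.39 ]
```

View pics/crop.png

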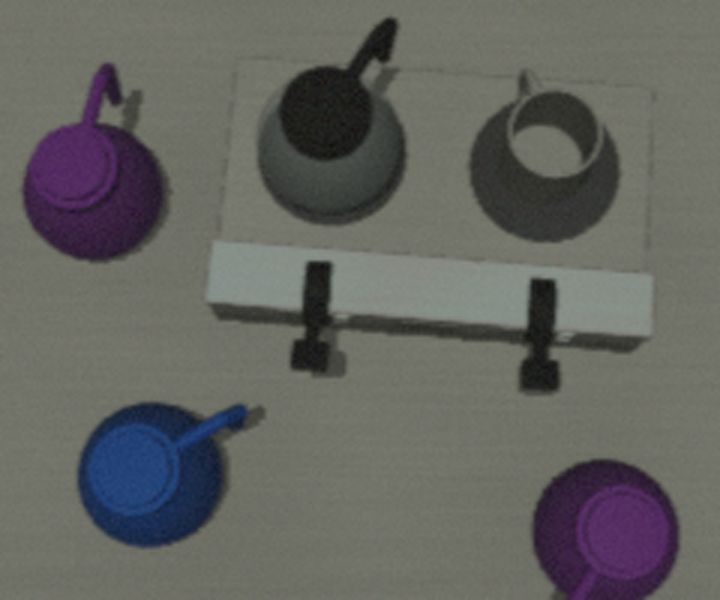

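The crop confirms the choice: clear glass carafe with a black lid at crop (330,140) on the left plate, and the left lever pad straight across from it at (310,355). The left pad is at about (0.495, 0.056, 0.142) and the warmer yaw is about -3.9°. I'll travel high with the fingers shut.

Request:
{"method": "apply_moves", "body": {
  "commands": "0 -15 -15 0 0 0 0;0 -30 -29 0 0 0 0;0 -32 -31 0 0 0 -0.03;0 -32 -31 0 0 0 0;0 -32 -31 0 0 0 0;0 -32 -31 0 0 0 0;0 -32 -31 0 0 0 0;0 -32 -31 0 0 0 0;0 -32 -31 0 0 0 0;0 -32 -31 0 0 0 0",
  "squeeze": 20
}}

```text
clock: 1.1
ee_pos: [0.3888, 0.2415, 0.2281]
tool_rot: [[-0.97, 0.243, -0.0], [0.243, 0.97, 0.0], [0.0, 0.0, -1.0]]
force: [0.9, 1.8, 0.3]
opening: -0.0001
grasp_force: 0.0
```

Request:
{"method": "apply_moves", "body": {
  "commands": "0 -30 -32 0 0 0 0;0 -30 -32 0 0 0 0;0 -30 -32 0 0 0 0;0 -25 -28 0 0 0 0;0 -12 -14 0 0 0 0;0 0 0 0 0 0 -0.09;0 0 0 0 0 0 -0.09;0 0 0 0 0 0 0;0 0 0 0 0 0 0"
}}

```text
clock: 2.0
ee_pos: [0.4778, 0.0785, 0.228]
tool_rot: [[-0.998, 0.068, -0.0], [0.068, 0.998, -0.0], [0.0, -0.0, -1.0]]
force: [0.6, 0.7, 1.1]
opening: 0.0004
grasp_force: 0.0
```

Request:
{"method": "apply_moves", "body": {
  "commands": "0 -5 -11 10 0 0 0;0 -5 -11 20 0 0 0;0 0 0 13 0 0 0;0 0 0 0 0 0 0;0 0 0 0 0 0 0"
}}

```text
clock: 2.5
ee_pos: [0.4864, 0.0562, 0.1854]
tool_rot: [[-0.998, 0.067, -0.0], [0.067, 0.998, -0.0], [0.0, -0.0, -1.0]]
force: [0.2, 0.0, -0.9]
opening: 0.0
grasp_force: 0.0
```

Run:
```python
from h import *
a,_,_=snap('scene');b,_,_=snap('top')
A=cv2.resize(a[170:320,270:470],(800,600),interpolation=3)[:,:];B=b[200:320,250:420]
cv2.imwrite('pics/s1.png',np.hstack([cv2.resize(a[180:310,290:420],(400,400),interpolation=3),cv2.resize(b[200:330,250:380],(400,400),interpolation=3)])[...,::-1])
s=manip.read_state();print(s['ee_pos'],s['force'])
```

```text
[0.48688664 0.05633362 0.18593318] [ 0.59107265 -0.51747998  0.42586158]
```

View pics/s1.png

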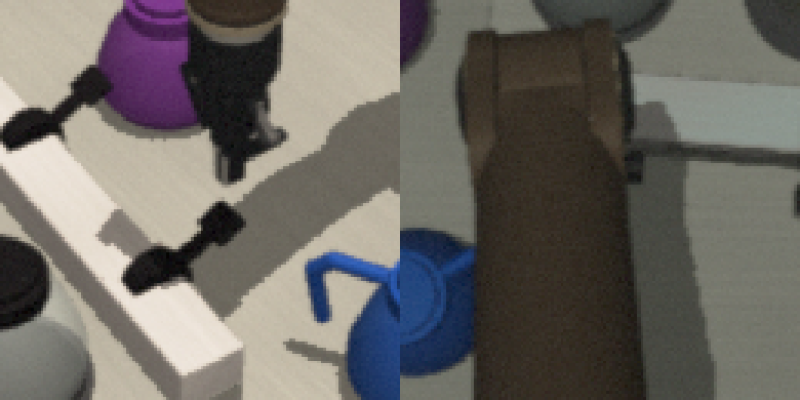

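The scene crop shows the closed fingertips at (230,180), just above the left pad at (222,222). In the top view the arm hides the pad. I'll check the tip against the pad by projection.

Run:
```python
from h import *
for n in('scene','top'):
    m=cams.camera_model(n);E=np.linalg.inv(m['extrinsics'])
    for w in([.4865,.0563,.161],[.494,.056,.142],[.494,.056,.161]):
        c=E@np.r_[w,1];print(n,w,(c[0]/c[2]*m['fx']+m['cx']).round(1),(c[1]/c[2]*m['fy']+m['cy']).round(1))
p,d,m=snap('top');P=pts(d,m);print(p[249:258,320:332].max(-1));print(P[249:258:2,320:332:2,2].round(2))
```

```text
scene [0.4865, 0.0563, 0.161] 363.7 245.1
scene [0.494, 0.056, 0.142] 361.2 251.2
scene [0.494, 0.056, 0.161] 361.4 246.2
top [0.4865, 0.0563, 0.161] 306.9 258.7
top [0.494, 0.056, 0.142] 307.4 257.1
top [0.494, 0.056, 0.161] 307.1 256.1
[[69 65 58 44 30 34 38 33 39 46 46 51]
 [63 64 47 30 23 21 27 32 36 51 57 55]
 [63 62 53 35 29 27 25 28 32 52 66 75]
 [57 58 57 35 42 35 38 34 33 56 74 76]
 [50 58 54 35 36 38 41 39 44 60 70 76]
 [42 54 54 39 37 34 38 42 46 64 74 72]
 [37 44 51 39 31 37 36 36 46 63 70 73]
 [36 39 44 33 29 26 33 27 47 64 71 73]
 [39 29 39 34 31 19 28 28 47 66 75 76]]
[[ 0.61  0.61  0.03  0.03  0.28  0.03]
 [ 0.61  0.61  0.28  0.29  0.29  0.  ]
 [ 0.61  0.61  0.29  0.28  0.28  0.  ]
 [ 0.61  0.6   0.29  0.29  0.29  0.  ]
 [ 0.61  0.6   0.28  0.29  0.28 -0.  ]]
```

The dark patch is the gripper body at z = 0.29 m, so the pad hasn't shifted and the alignment is good. Pressing now.

Request:
{"method": "apply_moves", "body": {
  "commands": "0 0 0 8 0 0 0;0 0 0 8 0 0 0;0 0 0 8 0 0 0;0 0 0 6 0 0 0;0 0 0 0 0 0 0"
}}

```text
clock: 3.15
ee_pos: [0.4858, 0.0557, 0.154]
tool_rot: [[-0.998, 0.066, -0.002], [0.066, 0.998, -0.001], [0.002, -0.001, -1.0]]
force: [0.0, 0.4, 0.0]
opening: -0.0
grasp_force: 0.0
```

Request:
{"method": "apply_moves", "body": {
  "commands": "0 0 0 5 0 0 0;0 0 0 5 0 0 0;0 0 0 0 0 0 0;0 0 0 0 0 0 0"
}}

```text
clock: 3.55
ee_pos: [0.4866, 0.0559, 0.1454]
tool_rot: [[-0.998, 0.066, 0.0], [0.066, 0.998, 0.0], [-0.0, 0.0, -1.0]]
force: [-1.4, -0.0, 4.5]
opening: 0.0003
grasp_force: 2.2
```

Run:
```python
from h import *
a,_,_=snap('scene')
cv2.imwrite('pics/s2.png',cv2.resize(a[190:310,300:420],(600,600),interpolation=3)[...,::-1])
s=manip.read_state();print(s['ee_pos'],s['force'])
```

```text
[0.48667352 0.05594479 0.1455213 ] [-2.95570483  0.07061357  4.32361952]
```

View pics/s2.png

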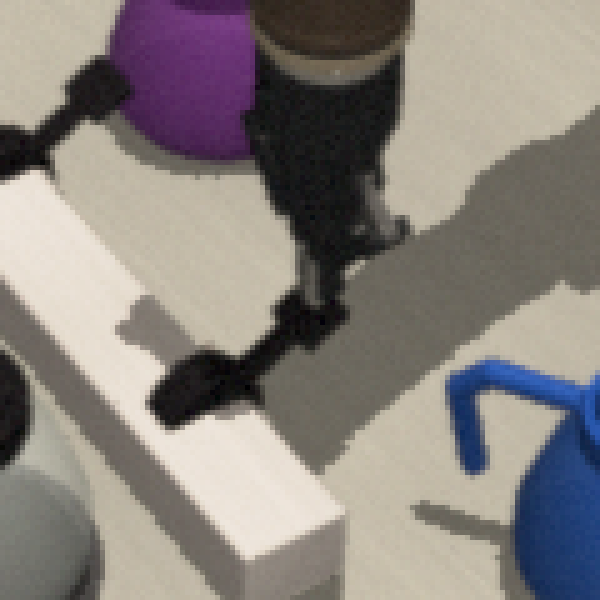

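The fingertip at (320,300) is on the left pad, with 4 N of contact force. I'll keep pressing.

Request:
{"method": "apply_moves", "body": {
  "commands": "0 0 0 5 0 0 0;0 0 0 5 0 0 0;0 0 0 5 0 0 0;0 0 0 5 0 0 0;0 0 0 0 0 0 0;0 0 0 0 0 0 0"
}}

```text
clock: 4.2
ee_pos: [0.4866, 0.056, 0.1253]
tool_rot: [[-0.998, 0.066, 0.0], [0.066, 0.998, 0.0], [-0.0, 0.0, -1.0]]
force: [-0.4, 0.5, 2.0]
opening: -0.0003
grasp_force: 0.5
```

Request:
{"method": "apply_moves", "body": {
  "commands": "0 0 0 5 0 0 0;0 0 0 5 0 0 0;0 0 0 4 0 0 0;0 0 0 0 0 0 0;0 0 0 0 0 0 0"
}}

```text
clock: 4.7
ee_pos: [0.4859, 0.056, 0.1111]
tool_rot: [[-0.998, 0.066, -0.001], [0.066, 0.998, 0.0], [0.001, 0.0, -1.0]]
force: [-2.8, -0.0, 5.1]
opening: 0.0003
grasp_force: 2.0
```

Run:
```python
from h import *
a,_,_=snap('scene')
cv2.imwrite('pics/s3.png',cv2.resize(a[190:310,300:420],(600,600),interpolation=3)[...,::-1])
s=manip.read_state();print(s['ee_pos'],s['force'])
```

```text
[0.48600862 0.0559358  0.11118206] [-3.39563149  0.97887987  6.01870889]
```

View pics/s3.png

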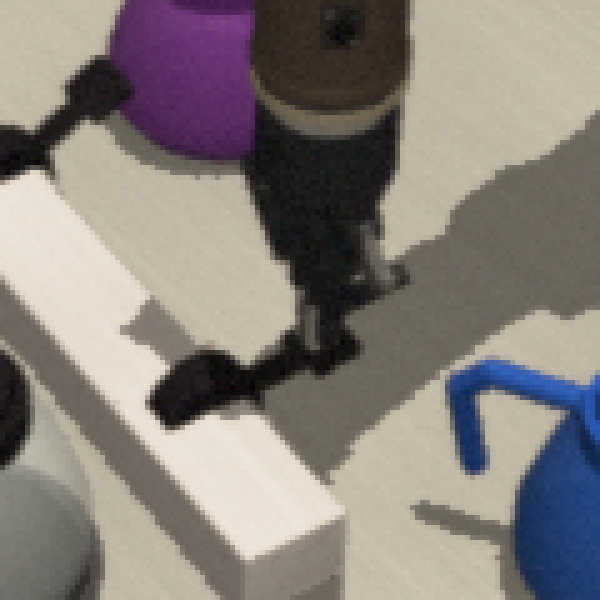

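The lever is now roughly level or just below, so about 0.6–0.7 rad. I'll go on in small steps and watch for the click and then the stop.

Request:
{"method": "apply_moves", "body": {
  "commands": "0 0 0 3 0 0 0;0 0 0 0 0 0 0;0 0 0 0 0 0 0"
}}

```text
clock: 5.05
ee_pos: [0.4858, 0.056, 0.1082]
tool_rot: [[-0.998, 0.066, -0.001], [0.066, 0.998, 0.0], [0.001, 0.0, -1.0]]
force: [-5.3, 0.2, 7.6]
opening: 0.0
grasp_force: 3.3
```

Request:
{"method": "apply_moves", "body": {
  "commands": "0 0 0 3 0 0 0;0 0 0 0 0 0 0;0 0 0 0 0 0 0"
}}

```text
clock: 5.35
ee_pos: [0.4864, 0.0559, 0.1051]
tool_rot: [[-0.998, 0.066, -0.0], [0.066, 0.998, -0.0], [0.0, -0.0, -1.0]]
force: [-1.7, 0.8, 2.3]
opening: 0.0001
grasp_force: 1.1
```

Request:
{"method": "apply_moves", "body": {
  "commands": "0 0 0 3 0 0 0;0 0 0 0 0 0 0;0 0 0 0 0 0 0"
}}

```text
clock: 5.65
ee_pos: [0.4863, 0.0559, 0.1021]
tool_rot: [[-0.998, 0.066, -0.0], [0.066, 0.998, -0.0], [0.0, -0.0, -1.0]]
force: [-3.2, 1.2, 3.4]
opening: 0.0001
grasp_force: 2.1
```

Request:
{"method": "apply_moves", "body": {
  "commands": "0 0 0 3 0 0 0;0 0 0 0 0 0 0;0 0 0 0 0 0 0"
}}

```text
clock: 5.95
ee_pos: [0.4863, 0.0559, 0.0991]
tool_rot: [[-0.998, 0.066, -0.0], [0.066, 0.998, -0.0], [0.0, -0.0, -1.0]]
force: [-3.3, -0.3, 3.0]
opening: -0.0006
grasp_force: 1.6
```

A click occurred between TCP heights 0.108 and 0.105. I'll check the lever angle from depth to be sure it was the third.

Run:
```python
from h import *
a,d,m=snap('scene');P=pts(d,m)
cv2.imwrite('pics/s4.png',cv2.resize(a[190:310,300:420],(600,600),interpolation=3)[...,::-1])
ex=np.array([.998,-.067]);ax=np.array([.560,.056])
D=P[...,:2]-ax;out=-(D@ex);lat=D@np.array([.067,.998])
for nm,l0 in(('left',0),('right',-.22)):
  for o in np.arange(.03,.1,.006):
    k=(abs(lat-l0)<.02)&(abs(out-o)<.003)&(a.max(-1)<70)&(P[...,2]>.03)&(P[...,2]<.17)
    if k.sum():print(nm,round(o,3),k.sum(),np.percentile(P[k][:,2],[10,50,90]).round(3))
s=manip.read_state();print(s['ee_pos'],s['force'])
```

```text
left 0.03 4 [0.099 0.106 0.111]
left 0.036 9 [0.098 0.101 0.104]
left 0.042 15 [0.099 0.101 0.106]
left 0.048 8 [0.099 0.104 0.105]
left 0.054 16 [0.095 0.103 0.153]
left 0.06 59 [0.099 0.149 0.166]
left 0.066 49 [0.1   0.131 0.157]
left 0.072 28 [0.1   0.118 0.159]
left 0.078 27 [0.097 0.118 0.161]
left 0.084 14 [0.099 0.102 0.165]
left 0.09 7 [0.096 0.1   0.104]
left 0.096 1 [0.097 0.097 0.097]
right 0.03 11 [0.116 0.121 0.121]
right 0.036 12 [0.118 0.123 0.129]
right 0.042 11 [0.124 0.13  0.134]
right 0.048 9 [0.128 0.131 0.132]
right 0.054 23 [0.133 0.136 0.141]
right 0.06 28 [0.136 0.139 0.144]
right 0.066 16 [0.139 0.143 0.147]
right 0.072 27 [0.139 0.145 0.149]
right 0.078 15 [0.144 0.147 0.15 ]
right 0.084 1 [0.142 0.142 0.142]
[0.48640279 0.05587095 0.099093  ] [-1.89845261 -0.07775115  2.43916503]
```

View pics/s4.png

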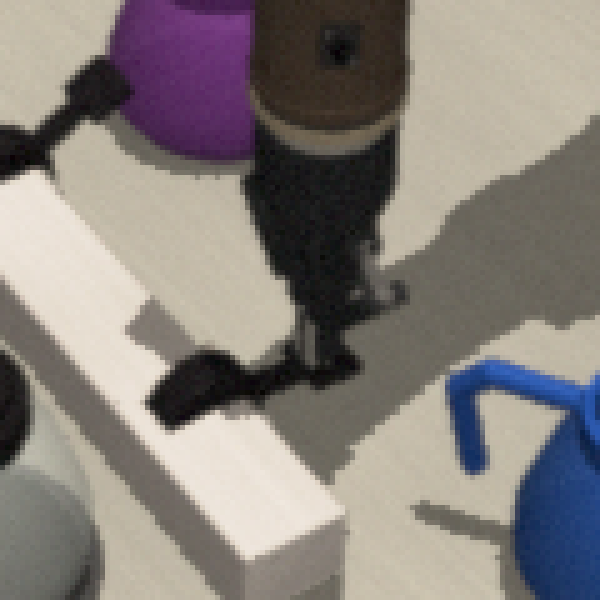

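The left pad surface is at about 0.101 m with the lever level, so that was the second notch. The fingertips sit higher than nominal. The third notch should be about 20 mm lower, and the right dial is still at rest.

Request:
{"method": "apply_moves", "body": {
  "commands": "0 0 0 4 0 0 0;0 0 0 4 0 0 0;0 0 0 0 0 0 0;0 0 0 0 0 0 0"
}}

```text
clock: 6.4
ee_pos: [0.4868, 0.0559, 0.0917]
tool_rot: [[-0.998, 0.066, 0.001], [0.066, 0.998, 0.0], [-0.0, 0.0, -1.0]]
force: [-4.2, -0.9, 11.0]
opening: 0.0003
grasp_force: 5.7
```

Request:
{"method": "apply_moves", "body": {
  "commands": "0 0 0 3 0 0 0;0 0 0 0 0 0 0;0 0 0 0 0 0 0"
}}

```text
clock: 6.7
ee_pos: [0.487, 0.0559, 0.0887]
tool_rot: [[-0.998, 0.066, 0.001], [0.066, 0.998, 0.0], [-0.001, 0.0, -1.0]]
force: [-2.9, -0.4, 8.8]
opening: -0.0001
grasp_force: 4.6
```

Request:
{"method": "apply_moves", "body": {
  "commands": "0 0 0 3 0 0 0;0 0 0 0 0 0 0;0 0 0 0 0 0 0"
}}

```text
clock: 7.0
ee_pos: [0.4874, 0.0558, 0.0857]
tool_rot: [[-0.998, 0.066, 0.002], [0.066, 0.998, 0.0], [-0.002, 0.0, -1.0]]
force: [-1.9, -0.1, 7.9]
opening: -0.0001
grasp_force: 4.1
```

Request:
{"method": "apply_moves", "body": {
  "commands": "0 0 0 3 0 0 0;0 0 0 0 0 0 0;0 0 0 0 0 0 0"
}}

```text
clock: 7.3
ee_pos: [0.4879, 0.0558, 0.0828]
tool_rot: [[-0.998, 0.066, 0.003], [0.066, 0.998, 0.0], [-0.003, 0.0, -1.0]]
force: [-1.6, -0.8, 6.9]
opening: -0.0001
grasp_force: 3.6
```

Request:
{"method": "apply_moves", "body": {
  "commands": "0 0 0 2 0 0 0;0 0 0 0 0 0 0;0 0 0 0 0 0 0"
}}

```text
clock: 7.6
ee_pos: [0.4883, 0.0558, 0.081]
tool_rot: [[-0.998, 0.066, 0.004], [0.066, 0.998, 0.0], [-0.004, 0.001, -1.0]]
force: [-0.4, -1.2, 7.7]
opening: -0.0
grasp_force: 3.7
```

Run:
```python
from h import *
a,d,m=snap('scene');P=pts(d,m)
cv2.imwrite('pics/s5.png',cv2.resize(a[190:310,300:420],(600,600),interpolation=3)[...,::-1])
ex=np.array([.998,-.067]);ax=np.array([.560,.056])
D=P[...,:2]-ax;out=-(D@ex);lat=D@np.array([.067,.998])
for o in np.arange(.03,.1,.006):
    k=(abs(lat)<.024)&(abs(out-o)<.003)&(a.max(-1)<70)&(P[...,2]>.03)&(P[...,2]<.105)
    if k.sum():print(round(o,3),k.sum(),np.percentile(P[k][:,2],[10,50,90]).round(3))
s=manip.read_state();print(s['ee_pos'],s['force'])
```

```text
0.03 2 [0.095 0.097 0.099]
0.036 5 [0.087 0.09  0.092]
0.042 9 [0.085 0.091 0.093]
0.048 8 [0.081 0.087 0.091]
0.054 16 [0.082 0.086 0.088]
0.06 28 [0.079 0.085 0.094]
0.066 18 [0.08  0.087 0.1  ]
0.072 11 [0.078 0.083 0.1  ]
0.078 17 [0.075 0.081 0.099]
0.084 8 [0.072 0.074 0.078]
0.09 3 [0.073 0.073 0.073]
[0.48824251 0.05581511 0.0809684 ] [0.34796467 0.10076541 7.69630952]
```

View pics/s5.png

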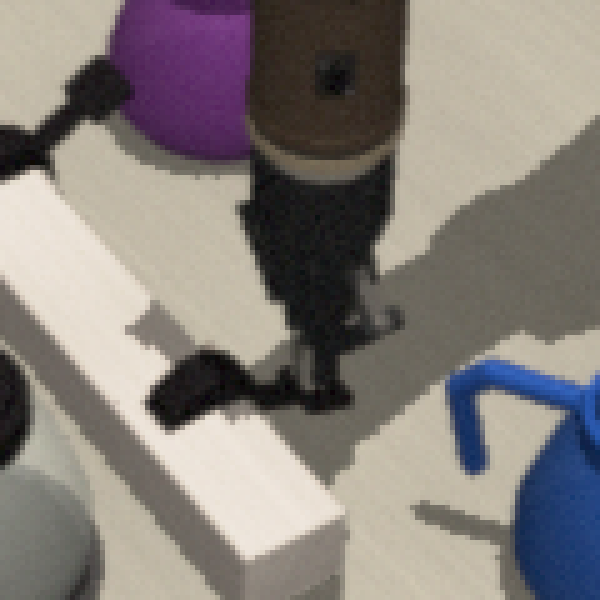

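The lever now slopes down about 0.35–0.4 rad, so the angle is about 0.85 rad, past the third click peak. I'll add 2–3 mm for margin while watching the force.

Request:
{"method": "apply_moves", "body": {
  "commands": "0 0 0 2 0 0 0;0 0 0 0 0 0 0;0 0 0 0 0 0 0"
}}

```text
clock: 7.95
ee_pos: [0.4887, 0.0558, 0.0791]
tool_rot: [[-0.998, 0.066, 0.004], [0.066, 0.998, 0.0], [-0.004, 0.001, -1.0]]
force: [-0.6, -0.7, 8.3]
opening: -0.0003
grasp_force: 3.4
```

Request:
{"method": "apply_moves", "body": {
  "commands": "0 0 0 1 0 0 0;0 0 0 0 0 0 0;0 0 0 0 0 0 0"
}}

```text
clock: 8.25
ee_pos: [0.4889, 0.0558, 0.0782]
tool_rot: [[-0.998, 0.066, 0.005], [0.066, 0.998, 0.0], [-0.005, 0.001, -1.0]]
force: [1.3, 0.4, 8.1]
opening: 0.0003
grasp_force: 3.6
```

Run:
```python
from h import *
ex=np.array([.998,-.067]);ax=np.array([.560,.056])
hs=[]
for i in range(4):
    a,d,m=snap('scene');P=pts(d,m)
    D=P[...,:2]-ax;out=-(D@ex);lat=D@np.array([.067,.998])
    k=(a.max(-1)<70)&(abs(lat)<.026)&(out>.04)&(out<.098)&(P[...,2]<.1)&(P[...,2]>.03)
    hs.append(np.c_[out[k],P[k][:,2],lat[k]])
h=np.vstack(hs)
for lo in np.arange(.04,.1,.006):
    q=h[(h[:,0]>=lo)&(h[:,0]<lo+.006)]
    if len(q):print((lo+.003).round(3),len(q),np.percentile(q[:,1],[5,30,50,70]).round(3))
e=h[h[:,0]>.082];print('edge',e.mean(0).round(4), 'slope',np.polyfit(h[:,0][h[:,1]<.092],h[:,1][h[:,1]<.092],1).round(3))
s=manip.read_state();print(s['ee_pos'],s['force'],np.round(s['joint_positions'],1))
```

```text
0.043 42 [0.083 0.087 0.088 0.089]
0.049 39 [0.081 0.084 0.085 0.086]
0.055 67 [0.075 0.08  0.082 0.084]
0.061 102 [0.076 0.081 0.082 0.084]
0.067 56 [0.076 0.079 0.082 0.091]
0.073 57 [0.07  0.077 0.079 0.084]
0.079 45 [0.067 0.072 0.075 0.077]
0.085 24 [0.07  0.071 0.072 0.074]
0.091 1 [0.068 0.068 0.068 0.068]
edge [0.0842 0.0725 0.005 ] slope [-0.335  0.102]
[0.48893167 0.05579055 0.0782132 ] [ 0.32746197 -0.48296687  8.27710284] [-26.3  22.3  17.5 119.3 -10.3  39.5  84.1]
```

Request:
{"method": "apply_moves", "body": {
  "commands": "0 0 0 1.5 0 0 0;0 0 0 0 0 0 0;0 0 0 0 0 0 0;0 0 0 0 0 0 0;0 0 0 0 0 0 0"
}}

```text
clock: 8.95
ee_pos: [0.4893, 0.0558, 0.0769]
tool_rot: [[-0.998, 0.066, 0.006], [0.066, 0.998, 0.0], [-0.006, 0.001, -1.0]]
force: [1.6, 0.0, 9.1]
opening: 0.0003
grasp_force: 4.1
```

The force is a steady 9 N, the lever is at about 0.9 rad, and it isn't on the stop. Handing in.

```bash
python3 -c "
from cell import manip
print(manip.sign_off())"
```

```text
the job is handed in; nothing more can be done
None
```

I handed the job in with the closed fingers holding the left dial, the carafe's, in its third notch: about 0.9 rad by depth measurement, about 9 N of push and short of the stop. I touched nothing else, and no verdict came back.

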